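Register a seized pry bar on the measuring board

TASK

Put the flat pry bar on the measuring board so it can be photographed to scale: lay it flat with the plain butt end towards the end stop, let go, push its long edge flush against the side rail, then slide it along the rail until the butt end is home against the end stop. Press it home against the rail first and the stop second, each time with a firm but careful push held for about half a second (roughly 8 newtons of contact, never more than 30), and leave it lying flat, square and touching both, with the bottle, box and cup left where they are.

Things in the scene. Friction and masses are not known exactly. Their poses are not given: they have to be found in the camera images.
- bar: dark steel flat pry bar, 170 long x 36 wide x 16 mm thick, about 0.4 kg, starts flat on the bench. Origin: centre of its underside. Its y axis runs along its length: plain square butt end at -y, forked claw end (a 10 mm slot 40 mm deep between two 13 mm prongs, same thickness) at +y; z up
- bar_butt (a point): centre of the bar's butt end face (8 mm above its underside)
- bar_claw (a point): centre of the bar's claw end, level with the prong tips, in the slot (8 mm above its underside)
- jig: measuring board screwed to the bench: flat aluminium bed 170 (x) x 260 (y) x 10 mm high, with the white rail along its +x side and the white end stop at its -y end; the other two sides are open. Origin: centre of its underside
- rail: white straight rail on the bed, 15 (x) x 260 (y) mm, rises 20 mm above the bed. Origin: centre of its underside, on the bed top. Its inner face looks to the jig's -x
- stop: white end stop on the bed, 85 (x) x 15 (y) mm, rises 20 mm above the bed and adjoins the rail. Origin: centre of its underside, on the bed top. Its inner face looks to the jig's +y
- corner (a point): the inside corner at the bed's top where the rail's inner face meets the end stop's inner face; axes as the jig's: the free bed lies towards -x (155 mm) and +y (245 mm) from it
- sanitizer: bystander: closed white plastic bottle, 60 mm diameter x 150 mm. Origin: centre of its underside
- glovebox: bystander: cardboard box 90 x 130 x 60 mm. Origin: centre of its underside
- markercup: bystander: black cup of pens, 72 mm diameter x 90 mm, pens to 136 mm. Origin: centre of its underside
Not all that is in view belongs to the job. Several things look just like the bar: the one meant starts farthest to the robot's left.

How it is judged:
By the outcome, as a careful person would: the job done as asked, in the order asked, and still so for the second after the job is handed in, with the robot touching nothing.
It also fails if it takes over 70 s, if anything falls off the work surface, if the arm or the gripper's body presses on something with over 40 N, if the wrist force passes 120 N, or if a joint passes its speed limit or range.

ROBOT

A 7-joint arm with a two-finger parallel gripper is mounted at the origin on the work surface. World frame = base frame: x ahead of the robot, y to its left, z up, the work surface at z = 0. Lengths are in m, angles in rad, forces in N, time in s.
With the tool pointing down it reaches from about 0.425 to 0.875 m from the base axis. Payload 9.9 kg.
Tool frame: the origin (TCP) lies midway between the tips of the shut fingers; the grasp point (between the pads) lies 19 mm behind it (r.grasp_offset is the distance from the TCP to the grasp point, in m); z points along the fingers, y is the line along which they close (so a half turn about z gives the same grasp; the last joint's range is limited). The gripper opens to 85 mm and grips with 20 to 120 N. Pads are 22 mm wide; open, the fingers measure 114 mm over their backs; the gripper's body (76 mm by 85 mm) begins 54 mm behind the grasp point. The pads swing forward as they close: fully open they stand 13 mm farther back than shut.
Start: joints at [1.168, 0.576, 0.025, 1.437, -0.015, 1.129, -0.057], TCP at [0.212, -0.641, 0.231] pointing down, gripper open.
Joint ranges: [-2.76, 2.76], [-0.34, 2.15], [-1.52, 1.57], [0.19, 2.46], [-1.09, 4.23], [0.17, 1.99], [-2.82, 2.82]. Speed limits (rad/s): [2.22, 2.22, 3.01, 3.01, 3.14, 3.14, 3.14].

INTERFACE

Orientations are given as a unit quaternion [w, x, y, z].
In Python, from rig import r gives the robot as it stands.
- The arm moves only by the tool carry_out, never from a script. Its argument "plan" is a list of rows, each a list of 4 numbers: the shift along the tool's x, y, z scaled (see below), then the turn about the tool's z scaled (see below). A call has 1 to 8 rows; each row shifts and turns the commanded pose from where the row before left it, along the tool's axes as they then stand; what a row does not reach is not made up. The controller multiplies each number of a shift by 100 mm and each number of a turn by pi/2 rad. A row lasts 1/12 s, in which the tool goes at most 41.7 mm and 7.16 degrees, less where a joint would pass 70% of its speed; a pose out of reach is approached as far as the arm can. A call with a number of a shift or a turn outside -1 to 1 is refused whole. A call with a gripper value outside its range is refused whole. "jaw" is the opening, from 0 (shut) to 1 (fully open), set as the call begins (left out, the last holds). The fingers move at their own pace and stop on an object; "squeeze" is the grip in N (left out, the last holds). Time passes only in rows, so rows that do not move let the fingers close. It gives the time, the measured TCP pose, the force, the opening and the grip force at its end, in the units of the state.
- r.sense(): the state, without advancing time (a new reading comes with each control period).
- r.get_image(name): name is "side" or "top"; returns a dict with "color" (384x512x3 uint8, blue, green, red), "range_z" (384x512 float32, m along the optical axis (not along the pixel's ray), 0 where there is no reading), "vfov" (degrees; the focal length in pixels is half the picture's height over the tangent of half this angle, whatever the lens; pixels are square), "cx", "cy" (the principal point, pixels), "R" (3x3) and "t" (3): a world point X has camera coordinates R X + t. Camera axes: x right, y down, z forward; pixel columns grow to the right and rows downward; lengths in m; the calibration is good to about 2 mm. A picture is of the moment at which its call begins.
- r.sign_off(): hands the job in; it is judged then, once.
The state is a dict: "t": time; "q": joint angles; "joint_velocities": joint speeds; "joint_torque": joint torques, N m; "position": TCP position; "ee_rot": TCP orientation; "ft_force": force on the tool from outside, world axes, zero at the start; "moment": the same for the moment, N m; "gripper_width": finger opening in m; "gripper_force": force on a finger pad.
Only numpy, scipy, OpenCV 4.12 (cv2) and the standard library are available. Lean on these libraries where they do the work, as an engineer would, in place of code of your own. Each camera call takes 0.05 s, during which the arm holds its last target. There are 200 camera calls.

## Working session

There is one attempt and no reset: what is moved stays moved. The work goes in short steps, Python scripts to look and compute and a tool call to move; the robot and the scene stay as the last step left them, time stands still between calls to the robot, and variables do not carry over. Pictures are saved under pics/ and viewed, at most 10 in all, crops included, and the job is handed in when it is done.

Besides the shell and the picture viewer there is one more tool, called after "Request:" as a command line: name --pt "numbers of a row" for each row, then --argument value for the rest. carry_out: Moves the arm, as the interface text tells. Its arguments: {"type":"object","properties":{"plan":{"type":"array"},"jaw":{"type":"number"},"squeeze":{"type":"number"}},"required":["plan"]}

```bash
ls; mkdir -p pics
cat > h.py <<'E'
import numpy as np, cv2
from rig import r
def K(im):
    f=im["color"].shape[0]/2/np.tan(np.radians(im["vfov"])/2); return f,im["cx"],im["cy"]
def ray(im,u,v,z):
    f,cx,cy=K(im); R=np.array(im["R"]);t=np.array(im["t"])
    d=R.T@np.array([(u-cx)/f,(v-cy)/f,1]); c=-R.T@t
    return c+d*(z-c[2])/d[2]
def cloud(im):
    f,cx,cy=K(im); R=np.array(im["R"]);t=np.array(im["t"]); Z=im["range_z"]
    v,u=np.mgrid[:Z.shape[0],:Z.shape[1]]
    P=np.stack([(u-cx)/f*Z,(v-cy)/f*Z,Z],-1)
    return (P-t)@R
E
python3 - <<'E'
from h import *
for n in("top","side"):
    im=r.get_image(n); cv2.imwrite(f"pics/{n}0.png",im["color"]); print(n,im["vfov"],im["cx"],im["cy"],np.round(im["R"],3).tolist(),np.round(im["t"],3))
s=r.sense(); print({k:np.round(v,3).tolist() for k,v in s.items()}, r.grasp_offset)
E
```

```text
pics
top 43.923104093512904 253.1533343796984 196.35553862997006 [[0.001, -1.0, -0.005], [-0.979, -0.0, -0.205], [0.205, 0.005, -0.979]] [0.034 0.546 1.341]
side 53.197412803606426 258.4130273010544 203.11703690977757 [[-0.98, -0.197, -0.011], [-0.144, 0.753, -0.642], [0.135, -0.628, -0.767]] [0.543 0.059 1.101]
{'t': 0.1, 'q': [1.168, 0.576, 0.025, 1.438, -0.015, 1.129, -0.057], 'joint_velocities': [-0.0, -0.001, -0.0, 0.001, 0.0, -0.002, -0.0], 'joint_torque': [0.006, -76.73, 2.258, -28.66, 0.016, 0.009, -0.0], 'position': [0.211, -0.641, 0.231], 'ee_rot': [-0.001, 0.987, 0.159, -0.0], 'ft_force': [-0.147, -0.331, 0.395], 'moment': [0.019, -0.013, -0.032], 'gripper_force': 0.0, 'gripper_width': 0.086} 0.0187
```

View pics/top0.png

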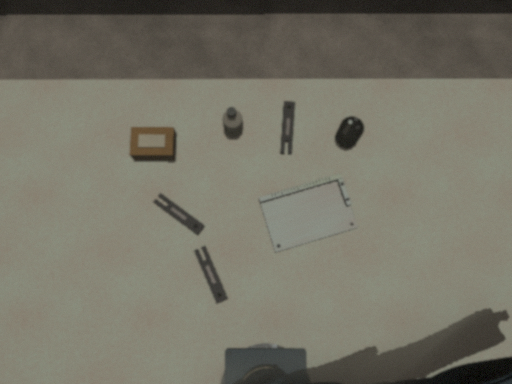

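View pics/side0.png

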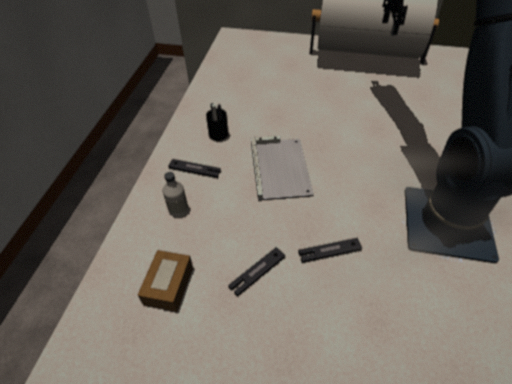

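Three bar look-alikes in the top view: A (180,214), B (211,274), C (288,128). Robot's left is image left, so A (the leftmost, largest y) fits. I'll confirm that in a crop and measure.

Run:
```python
from h import *
im=r.get_image("top"); c=im["color"]
cv2.imwrite("pics/crop.png",cv2.resize(c[100:310,130:370],None,fx=3.3,fy=2.8*3.3/2.8*0.86,interpolation=cv2.INTER_CUBIC)[:600,:800])
g=cv2.cvtColor(c,cv2.COLOR_BGR2GRAY)
P=cloud(im)
m=((g<75)&(P[...,2]<0.05)).astype(np.uint8); m[:85]=0; m[310:]=0
n,l,s,ce=cv2.connectedComponentsWithStats(m)
for i in range(1,n):
    if s[i,4]<150: continue
    v,u=np.where(l==i); Q=np.array([ray(im,a,b,0.016) for a,b in zip(u,v)])[:,:2]
    (cx,w,a)=cv2.minAreaRect((Q*1000).astype(np.float32))
    print(np.round(ce[i]),s[i,4],np.round(cx),np.round(w),a,"ztop",np.median(P[l==i][:,2]).round(4))
print("bench z",[P[v,u].round(4).tolist() for u,v in((100,250),(310,215),(300,230),(290,187),(153,140),(233,125),(349,130))])
```

```text
[287. 125.] 380 [775. -72.] [ 31. 170.] 85.65931701660156 ztop 0.0142
[158. 155.] 259 [688. 323.] [ 82. 151.] 32.595218658447266 ztop 0.0279
[181. 216.] 434 [501. 258.] [167.  32.] 53.734779357910156 ztop 0.0149
[212. 277.] 448 [323. 159.] [164.  31.] 24.543062210083008 ztop 0.015
bench z [[0.3941, 0.4929, -0.0012], [0.4991, -0.137, 0.0081], [0.4528, -0.1055, 0.0133], [0.5886, -0.0789, -0.0047], [0.7199, 0.3364, 0.0562], [0.7515, 0.0934, 0.0992], [0.758, -0.259, 0.0379]]
```

View pics/crop.png

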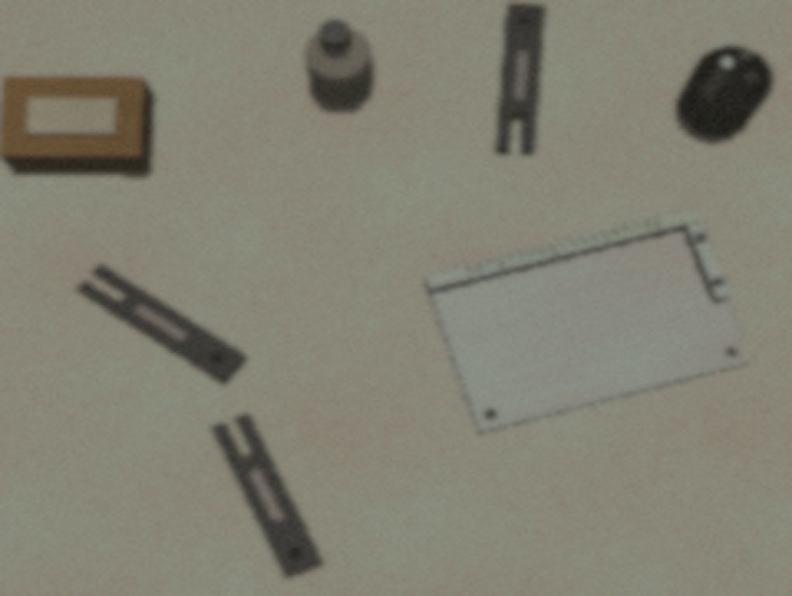

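The crop confirms A: it is leftmost, with its claw at upper left (crop 90,275) and its butt at lower right (crop 235,365). The rail's inner line runs (432,290)→(685,228), and the stop goes down to (712,300). Next I'll take an enlarged view of the jig, while starting the arm on its way.

Run:
```python
from h import *
A=np.mean([r.get_image("top")["color"].astype(float) for _ in range(6)],0)
c=A[170:260,250:366]; c=np.clip((c-40)*1.7,0,255).astype(np.uint8)
cv2.imwrite("pics/jig.png",cv2.resize(c,None,fx=6.5,fy=6.5,interpolation=cv2.INTER_CUBIC))
```

```text
(no output)
```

View pics/jig.png

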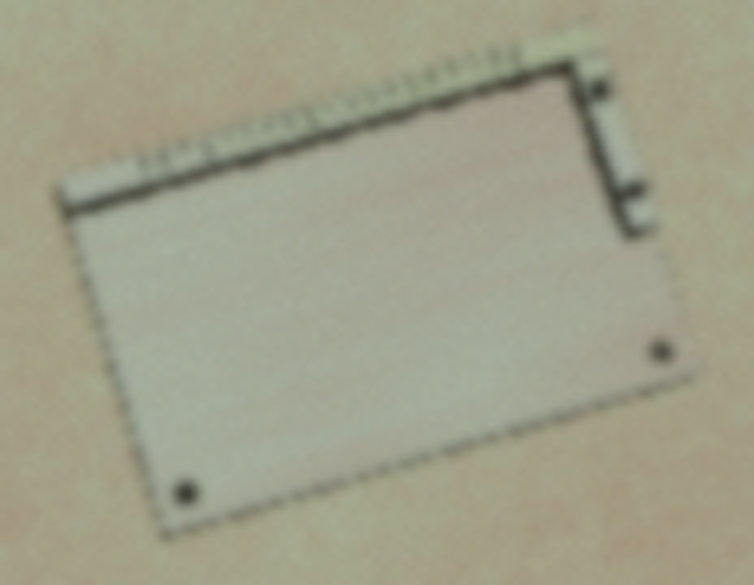

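Request:
carry_out --pt "0.4 -0.05 0 0" --pt "0.4 -0.05 0 0" --pt "0.4 -0.05 0 0" --pt "0.4 -0.05 0 0" --jaw 1

```text
t: 0.78
position: [0.3586, -0.571, 0.2314]
ee_rot: [0.0, 0.987, 0.158, 0.0]
ft_force: [0.1, -2.0, -0.2]
gripper_width: 0.0855
gripper_force: 0.0
```

The jig shows clearly. In the crop, the rail's inner line runs (68,215)→(572,70), the stop line (572,70)→(630,235), and the near bed edge (163,532)→(692,373).

Run:
```python
from h import *
im=r.get_image("top")
def p(X,Y,z): return ray(im,250+(X+.5)/6.5-.5,170+(Y+.5)/6.5-.5,z)[:2]
def show(n,a,b): d=a-b; print(n,a.round(4),b.round(4),"len",np.linalg.norm(d).round(4),"ang",np.degrees(np.arctan2(d[1],d[0])).round(2))
show("rail bottom",p(68,218,.01),p(570,74,.01))
show("rail top",p(66,208,.03),p(572,63,.03))
show("near edge",p(163,535,.005),p(694,375,.005))
show("left edge",p(68,218,.01),p(163,535,.005))
show("stop bottom",p(570,74,.01),p(624,238,.01))
show("stop top",p(574,63,.03),p(634,236,.03))
```

```text
rail bottom [0.5351 0.0135] [ 0.6042 -0.2224] len 0.2459 ang 106.3
rail top [0.5359 0.0146] [ 0.6045 -0.22  ] len 0.2445 ang 106.3
near edge [ 0.3884 -0.0297] [ 0.4623 -0.2756] len 0.2567 ang 106.74
left edge [0.5351 0.0135] [ 0.3884 -0.0297] len 0.153 ang 16.43
stop bottom [ 0.6042 -0.2224] [ 0.5258 -0.2448] len 0.0815 ang 15.91
stop top [ 0.6045 -0.221 ] [ 0.5229 -0.2456] len 0.0852 ang 16.78
```

Request:
carry_out --pt "0.25 -0.33 0 -0.07" --pt "0.25 -0.33 0 -0.07" --pt "0.25 -0.33 0 -0.07" --pt "0.25 -0.33 0 -0.07" --pt "0.25 -0.33 0 -0.07"

```text
t: 1.25
position: [0.3803, -0.3664, 0.2313]
ee_rot: [0.0, 0.906, 0.424, 0.0]
ft_force: [0.4, -0.3, 0.2]
gripper_width: 0.0853
gripper_force: 0.0
```

Request:
carry_out --pt "0.348 -0.191 0 0" --pt "0.348 -0.191 0 0" --pt "0.348 -0.191 0 0" --pt "0.348 -0.191 0 0" --pt "0.348 -0.191 0 0" --pt "0.348 -0.191 0 0" --pt "0.348 -0.191 0 0" --pt "0.348 -0.191 0 0"

```text
t: 1.92
position: [0.4428, -0.0557, 0.2317]
ee_rot: [0.0, 0.907, 0.421, 0.0]
ft_force: [0.9, -0.5, 0.6]
gripper_width: 0.0855
gripper_force: 0.0
```

Request:
carry_out --pt "0.348 -0.191 0 0" --pt "0.348 -0.191 0 0" --pt "0.348 -0.191 0 0" --pt "0.348 -0.191 0 0" --pt "0.348 -0.191 0 0" --pt "0.3 -0.191 0 0" --pt "0.0 0 0 -0.039" --pt "0 0 0 0"

```text
t: 2.58
position: [0.4869, 0.1749, 0.2312]
ee_rot: [-0.0, 0.892, 0.452, 0.0]
ft_force: [0.2, -0.5, -0.9]
gripper_width: 0.0856
gripper_force: 0.0
```

```bash
cat >> h.py <<'E'
def go(x,y,z,yaw):
    s=r.sense(); p=s["position"]; w,a,b,_=s["ee_rot"]; yw=2*np.arctan2(b,a)
    d=np.array([x,y,z])-p; c,sn=np.cos(yw),np.sin(yw)
    dy=(yaw-np.degrees(yw)+90)%180-90
    print("pos",np.round(p,4),"yaw",np.degrees(yw).round(2),"move rows(x,y,z,turn):",np.round([(c*d[0]+sn*d[1])*10,(sn*d[0]-c*d[1])*10,-d[2]*10,-dy/90],4),"F",np.round(s["ft_force"],2))
E
python3 - <<'E'
from h import *
go(.501,.258,.05,53.7)
E
```

```text
pos [0.4869 0.1749 0.2312] yaw 53.68 move rows(x,y,z,turn): [ 7.5290e-01 -3.7810e-01  1.8122e+00 -2.0000e-04] F [ 0.18 -0.46 -0.89]
```

Request:
carry_out --pt "0.3 -0.15 0.2 0" --pt "0.3 -0.15 0.2 0" --pt "0.15 -0.08 0.36 0" --pt "0 0 0.4 0" --pt "0 0 0.4 0" --pt "0 0 0.26 0" --pt "0 0 0 0"

```text
t: 3.17
position: [0.499, 0.2519, 0.0446]
ee_rot: [0.001, 0.894, 0.447, -0.004]
ft_force: [-0.2, -0.1, -0.7]
gripper_width: 0.0854
gripper_force: 0.0
```

Run:
```python
from h import *
go(.501,.258,.003,53.7)
im=r.get_image("top"); s2=r.get_image("side")
a=cv2.resize(im["color"][170:260,130:250],(480,360),interpolation=cv2.INTER_CUBIC); b=cv2.resize(s2["color"][200:340,190:330],(310,310),interpolation=cv2.INTER_CUBIC)
o=np.zeros((360,790,3),np.uint8); o[:,:480]=a; o[:310,480:]=b; cv2.imwrite("pics/pre.png",o)
```

```text
pos [0.499  0.2519 0.0446] yaw 53.12 move rows(x,y,z,turn): [ 0.0605 -0.0208  0.4157 -0.0064] F [-0.16 -0.15 -0.73]
```

View pics/pre.png

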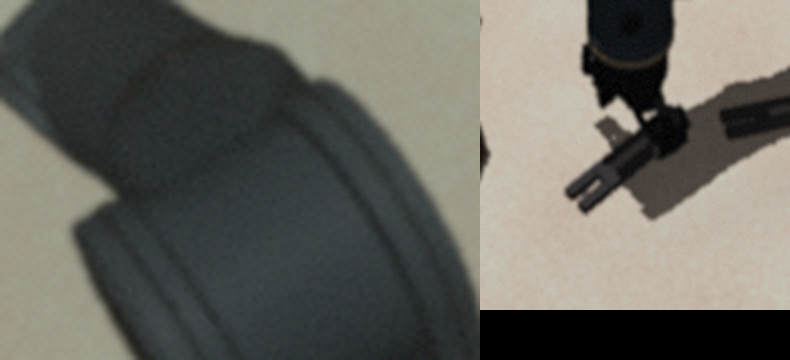

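In the side inset, the gripper straddles bar A near its middle, with the claw at (580,195) free. The top view is blocked by the arm. Descend and grip.

Request:
carry_out --pt "0.06 -0.02 0.1 -0.006" --pt "0 0 0.2 0" --pt "0 0 0.1 0" --pt "0 0 0.01 0" --pt "0 0 0 0"

```text
t: 3.68
position: [0.5037, 0.2613, 0.0087]
ee_rot: [0.0, 0.892, 0.452, 0.0]
ft_force: [0.2, -0.1, -0.2]
gripper_width: 0.0853
gripper_force: 0.0
```

Request:
carry_out --pt "0 0 0 0" --pt "0 0 0 0" --pt "0 0 0 0" --pt "0 0 0 0" --pt "0 0 0 0" --pt "0 0 0 0" --pt "0 0 0 0" --pt "0 0 0 0" --jaw 0 --squeeze 50

```text
t: 4.35
position: [0.5041, 0.2612, 0.0093]
ee_rot: [0.0, 0.892, 0.452, 0.001]
ft_force: [-0.0, -2.4, 9.8]
gripper_width: 0.0342
gripper_force: 49.4
```

Run:
```python
from h import *
go(.501,.258,.08,53.7)
```

```text
pos [0.5041 0.2612 0.0093] yaw 53.8 move rows(x,y,z,turn): [-0.0444 -0.0057 -0.7073  0.0011] F [-0.05 -2.38  9.75]
```

Request:
carry_out --pt "0 0 -0.1 0" --pt "0 0 -0.2 0" --pt "0 0 -0.2 0" --pt "0 0 -0.2 0" --pt "0 0 0 0" --pt "0 0 0 0"

```text
t: 4.85
position: [0.5038, 0.2613, 0.0791]
ee_rot: [-0.0, 0.892, 0.452, 0.001]
ft_force: [0.1, -0.4, -5.2]
gripper_width: 0.0341
gripper_force: 51.6
```

Run:
```python
from h import *
ex=np.array([.9593,.2823]);ey=np.array([-.2823,.9593]);c=np.array([.6045,-.221])
t=c-ex*(18+37)*1e-3+ey*(85+35)*1e-3; print(t, r.sense()["moment"])
go(*t,.08,106.4)
s2=r.get_image("side")
cv2.imwrite("pics/lift.png",cv2.resize(s2["color"][180:330,190:380],None,fx=4,fy=4,interpolation=cv2.INTER_CUBIC))
```

```text
[ 0.5178625 -0.1214105] [0.04428145 0.03807294 0.03995638]
pos [0.5038 0.2613 0.0791] yaw 53.8 move rows(x,y,z,turn): [-3.0056  2.374  -0.0093 -0.5844] F [ 0.07 -0.41 -5.25]
```

View pics/lift.png

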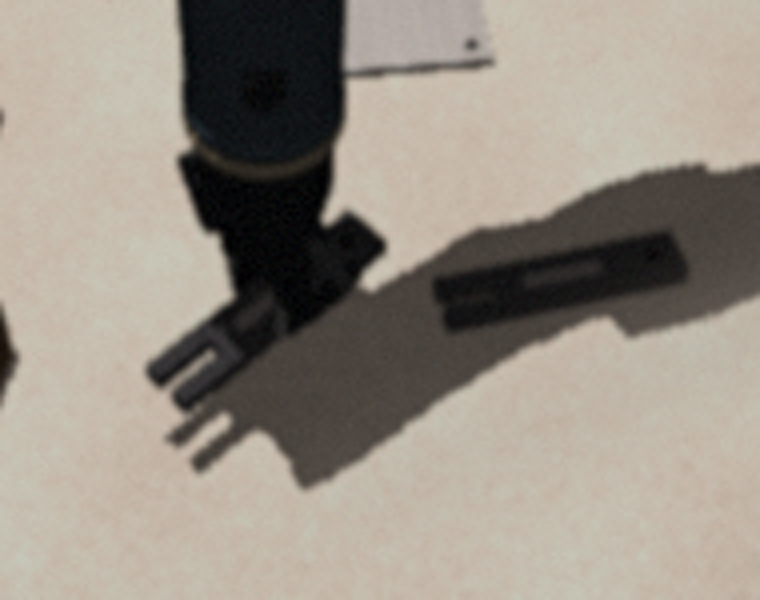

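The side view shows the bar lifted level: claw at (175,385), butt at (350,240), and its shadow clear below. Carry it over the board.

Request:
carry_out --pt "-0.15 0.119 0 0" --pt "-0.3 0.237 0 0" --pt "-0.3 0.237 0 0" --pt "-0.3 0.237 0 0" --pt "-0.3 0.237 0 0" --pt "-0.3 0.237 0 0" --pt "-0.3 0.237 0 0" --pt "-0.3 0.237 0 0"

```text
t: 5.57
position: [0.5129, -0.0271, 0.0769]
ee_rot: [-0.001, 0.892, 0.453, -0.001]
ft_force: [0.8, 0.1, -4.5]
gripper_width: 0.0342
gripper_force: 51.6
```

Request:
carry_out --pt "-0.3 0.237 0 0" --pt "-0.3 0.237 0 0" --pt "-0.15 0.119 0 0" --pt "0 0 0 -0.07" --pt "0 0 0 -0.07" --pt "0 0 0 -0.07" --pt "0 0 0 -0.07" --pt "0 0 0 -0.07"

```text
t: 6.23
position: [0.5166, -0.1207, 0.0768]
ee_rot: [-0.001, 0.734, 0.68, -0.001]
ft_force: [-0.3, -0.5, -5.5]
gripper_width: 0.0341
gripper_force: 51.6
```

Request:
carry_out --pt "0 0 0 -0.07" --pt "0 0 0 -0.07" --pt "0 0 0 -0.07" --pt "0 0 0 0" --pt "0 0 0 0" --pt "0 0 0 0"

```text
t: 6.73
position: [0.5171, -0.1208, 0.0775]
ee_rot: [-0.001, 0.616, 0.788, -0.0]
ft_force: [-0.2, 0.6, -5.6]
gripper_width: 0.0341
gripper_force: 51.6
```

Run:
```python
from h import *
go(.5179,-.1214,.03,106.4)
```

```text
pos [ 0.5171 -0.1208  0.0775] yaw 104.0 move rows(x,y,z,turn): [-0.0076  0.0059  0.4753 -0.0267] F [-0.16  0.57 -5.63]
```

Request:
carry_out --pt "0 0 0 -0.027" --pt "0 0 0.2 0" --pt "0 0 0.2 0" --pt "0 0 0.12 0" --pt "0 0 0.02 0" --pt "0 0 0.01 0" --pt "0 0 0 0" --pt "0 0 0 0"

```text
t: 7.4
position: [0.5183, -0.1208, 0.0241]
ee_rot: [0.001, 0.597, 0.802, 0.0]
ft_force: [0.1, -0.2, -4.0]
gripper_width: 0.0342
gripper_force: 51.6
```

Request:
carry_out --pt "0 0 0.02 0" --pt "0 0 0.01 0" --pt "0 0 0.01 0" --pt "0 0 0 0"

```text
t: 7.73
position: [0.5178, -0.121, 0.0194]
ee_rot: [0.0, 0.597, 0.802, 0.0]
ft_force: [-0.5, -0.2, -3.9]
gripper_width: 0.0344
gripper_force: 51.6
```

Request:
carry_out --pt "0 0 0.01 0" --pt "0 0 0 0"

```text
t: 7.9
position: [0.5178, -0.121, 0.0193]
ee_rot: [0.001, 0.597, 0.802, -0.0]
ft_force: [-3.7, -0.0, 11.0]
gripper_width: 0.0338
gripper_force: 53.2
```

The bar is in contact with the bed. Let go with a partial opening.

Request:
carry_out --pt "0 0 0 0" --pt "0 0 0 0" --pt "0 0 0 0" --pt "0 0 0 0" --jaw 0.6

```text
t: 8.23
position: [0.5179, -0.1208, 0.0184]
ee_rot: [0.0, 0.597, 0.802, 0.0]
ft_force: [0.3, -0.6, -0.2]
gripper_width: 0.0516
gripper_force: 0.0
```

Request:
carry_out --pt "0 0 -0.1 0" --pt "0 0 -0.3 0" --pt "0 0 -0.3 0" --pt "0 0 -0.3 0" --pt "0 0 0 0"

```text
t: 8.65
position: [0.5204, -0.1205, 0.1238]
ee_rot: [0.003, 0.597, 0.802, 0.002]
ft_force: [1.4, 0.2, 0.2]
gripper_width: 0.0515
gripper_force: 0.0
```

Request:
carry_out --pt "0 0.2 0 0" --pt "0 0.35 0 0" --pt "0 0.35 0 0" --pt "0 0.1 0 0" --pt "0 0 0 0" --pt "0 0 0 0" --jaw 0

```text
t: 9.15
position: [0.613, -0.0918, 0.118]
ee_rot: [-0.001, 0.597, 0.802, -0.0]
ft_force: [-0.2, 0.6, -0.1]
gripper_width: 0.0002
gripper_force: 0.0
```

```bash
cat >> h.py <<'E'
def bar():
    im=r.get_image("top"); g=cv2.cvtColor(im["color"],cv2.COLOR_BGR2GRAY)
    return im,g
E
python3 - <<'E'
from h import *
go(.5179,-.1214,.03,106.4)
t=r.get_image("top")["color"][160:270,240:370]; s=r.get_image("side")["color"][120:220,230:330]
o=np.zeros((340,790,3),np.uint8); o[:,:400]=cv2.resize(t,(400,340),interpolation=cv2.INTER_CUBIC); o[:,450:]=cv2.resize(s,(340,340),interpolation=cv2.INTER_CUBIC)
cv2.imwrite("pics/placed.png",o)
E
```

```text
pos [ 0.613  -0.0918  0.118 ] yaw 106.69 move rows(x,y,z,turn): [-0.0104 -0.9959  0.8799  0.0033] F [-0.19  0.6  -0.12]
```

View pics/placed.png

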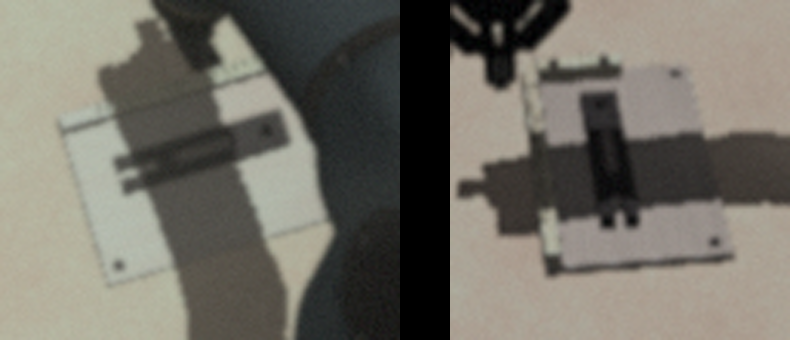

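The bar lies flat on the bed, parallel to the rail with gaps to both faces. In the left crop, the butt is at (280,128) towards the stop and the claw at (122,175). The shut gripper is on the rail side, so I'll bring it back to the near side for the push.

Request:
carry_out --pt "0 -0.2 0 0" --pt "-0.02 -0.35 0 0" --pt "-0.02 -0.35 0 0" --pt "0 -0.35 0 0" --pt "0 -0.2 0 -0.003" --pt "0 0 0 0"

```text
t: 9.75
position: [0.4694, -0.1404, 0.1181]
ee_rot: [-0.001, 0.597, 0.802, -0.003]
ft_force: [0.2, -0.1, 0.1]
gripper_width: 0.0001
gripper_force: 0.0
```

Request:
carry_out --pt "0 0 0.3 0" --pt "0 0 0.35 0" --pt "0 0 0.2 0" --pt "0 0 0.1 0" --pt "0 0 0 0" --pt "0 0 0 0"

```text
t: 10.25
position: [0.4758, -0.1375, 0.0237]
ee_rot: [-0.0, 0.595, 0.803, -0.0]
ft_force: [-0.6, 0.1, 1.0]
gripper_width: 0.0005
gripper_force: 0.0
```

Run:
```python
from h import *
ex=np.array([.9593,.2823]);ey=np.array([-.2823,.9593]);c=np.array([.6045,-.221])
p=np.array(r.sense()["position"][:2])-c; print("jig x,y of tcp from corner",p@ex,p@ey)
go(.5179,-.1214,.015,106.4)
```

```text
jig x,y of tcp from corner -0.09992344171287842 0.11645838402549748
pos [ 0.4758 -0.1375  0.0237] yaw 106.93 move rows(x,y,z,turn): [0.0312 0.45   0.0871 0.0059] F [-0.56  0.13  1.05]
```

Request:
carry_out --pt "0 0 0.04 0.006" --pt "0 0 0.045 0" --pt "0 0.04 0 0" --pt "0 0.04 0 0" --pt "0 0.03 0 0" --pt "0 0.03 0 0" --pt "0 0 0 0"

```text
t: 10.83
position: [0.4896, -0.1335, 0.0149]
ee_rot: [0.0, 0.599, 0.801, -0.0]
ft_force: [0.2, -0.2, 0.6]
gripper_width: -0.0003
gripper_force: 0.2
```

Request:
carry_out --pt "0 0.02 0 0" --pt "0 0.02 0 0" --pt "0 0.02 0 0" --pt "0 0.02 0 0" --pt "0 0.02 0 0" --pt "0 0.02 0 0" --pt "0 0.02 0 0" --pt "0 0.02 0 0"

```text
t: 11.5
position: [0.502, -0.1301, 0.0147]
ee_rot: [-0.001, 0.6, 0.8, -0.002]
ft_force: [-8.3, -1.9, 8.1]
gripper_width: -0.0001
gripper_force: 5.5
```

```bash
cat >> h.py <<'E'
ex=np.array([.9593,.2823]);ey=np.array([-.2823,.9593]);cor=np.array([.6045,-.221])
def jig():
    s=r.sense(); p=np.array(s["position"][:2])-cor; f=np.array(s["ft_force"][:2])
    print("tcp jig",np.round([p@ex,p@ey],4),"F jig",np.round([f@ex,f@ey],2),s["ft_force"][2].round(2))
E
python3 -c "
from h import *
jig(); go(.5,-.12,.015,106.4)"
```

```text
tcp jig [-0.0726  0.1161] F jig [-8.53  0.5 ] 8.11
pos [ 0.502  -0.1301  0.0147] yaw 106.33 move rows(x,y,z,turn): [ 0.1028  0.0088 -0.0034 -0.0008] F [-8.33 -1.93  8.11]
```

Run:
```python
from h import *
t=r.get_image("top")["color"][160:270,240:370]; s=r.get_image("side")["color"][120:220,230:330]
o=np.zeros((400,800,3),np.uint8); o[:320,:380]=cv2.resize(t,(380,320),interpolation=cv2.INTER_CUBIC); o[:,400:]=cv2.resize(s,(400,400),interpolation=cv2.INTER_CUBIC)
cv2.imwrite("pics/push.png",o); jig()
```

```text
tcp jig [-0.072   0.1161] F jig [-7.54 -0.03] 6.91
```

View pics/push.png

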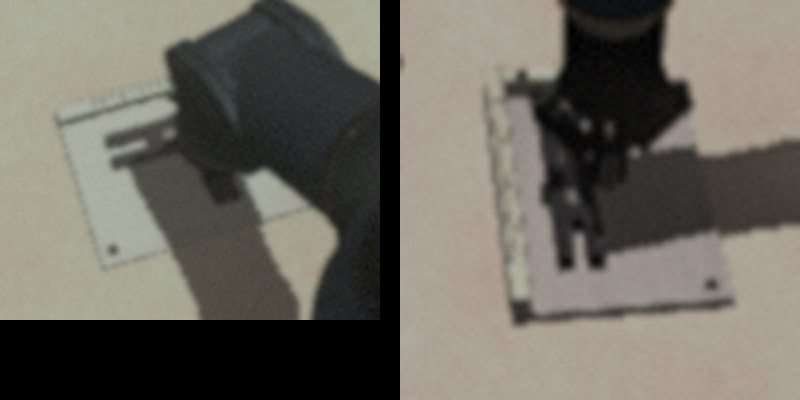

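The bar slides with the fingers and stays flat: claw at (110,150) in the left crop and (580,265) in the right. But the finger's sloped back presses down as it pushes. I'll back off and turn 90° so the flat finger side does the pushing.

Request:
carry_out --pt "0 -0.05 0 0" --pt "0 -0.2 0 0" --pt "0 0 -0.1 0.07" --pt "0 0 0 0.07" --pt "0 0 0 0.07" --pt "0 0 0 0.07" --pt "0 0 0 0.07" --pt "0 0 0 0.07"

```text
t: 12.27
position: [0.4808, -0.1361, 0.0249]
ee_rot: [0.0, 0.828, 0.561, 0.0]
ft_force: [0.9, -0.9, -0.5]
gripper_width: 0.0004
gripper_force: 0.0
```

Request:
carry_out --pt "0 0 0 0.07" --pt "0 0 0 0.07" --pt "0 0 0 0.07" --pt "0 0 0 0.07" --pt "0 0 0 0.07" --pt "0 0 0 0.07" --pt "0 0 0 0.07" --pt "0 0 0 0.07"

```text
t: 12.93
position: [0.4809, -0.1361, 0.0249]
ee_rot: [0.0, 0.988, 0.155, 0.0]
ft_force: [0.1, 0.1, 0.1]
gripper_width: -0.0001
gripper_force: 0.0
```

Request:
carry_out --pt "0 0 0 0.02" --pt "0 0 0 0" --pt "0 0 0 0" --pt "0 0 0 0"

```text
t: 13.27
position: [0.4806, -0.1361, 0.0248]
ee_rot: [-0.0, 0.99, 0.144, 0.0]
ft_force: [-0.1, 0.3, 0.1]
gripper_width: -0.0001
gripper_force: 0.0
```

```bash
python3 -c "
from h import *
jig(); go(.475,-.138,.014,16.4)"
```

```text
tcp jig [-0.0949  0.1164] F jig [-0.03  0.37] 0.09
pos [ 0.4806 -0.1361  0.0248] yaw 16.54 move rows(x,y,z,turn): [-0.0587  0.0022  0.108   0.0015] F [-0.13  0.35  0.09]
```

Request:
carry_out --pt "0 0 0.06 0.0015" --pt "0 0 0.04 0" --pt "0.06 0 0 0" --pt "0.06 0 0 0" --pt "0.05 0 0 0" --pt "0.03 0 0 0" --pt "0.03 0 0 0" --pt "0.03 0 0 0"

```text
t: 13.93
position: [0.5052, -0.1289, 0.0148]
ee_rot: [0.0, 0.99, 0.141, -0.001]
ft_force: [-6.7, -2.6, 5.6]
gripper_width: 0.0003
gripper_force: 3.5
```

Request:
carry_out --pt "0.02 0 0 0" --pt "0.02 0 0 0" --pt "0.02 0 0 0" --pt "0.02 0 0 0" --pt "0.02 0 0 0"

```text
t: 14.35
position: [0.5128, -0.1267, 0.0147]
ee_rot: [0.0, 0.99, 0.141, -0.002]
ft_force: [-5.5, -0.7, 4.0]
gripper_width: 0.0001
gripper_force: 3.2
```

```bash
python3 -c "
from h import *
jig(); go(.475,-.138,.014,16.4)"
```

```text
tcp jig [-0.0614  0.1163] F jig [-5.45  0.83] 4.04
pos [ 0.5128 -0.1267  0.0147] yaw 16.19 move rows(x,y,z,turn): [-0.3943  0.0027  0.0069 -0.0023] F [-5.46 -0.74  4.04]
```

Request:
carry_out --pt "0.015 0 -0.003 0" --pt "0.015 0 -0.003 0" --pt "0.015 0 -0.003 0" --pt "0.015 0 0 0" --pt "0.015 0 0 0"

```text
t: 14.77
position: [0.5223, -0.1239, 0.0156]
ee_rot: [-0.0, 0.99, 0.141, -0.0]
ft_force: [-3.0, -0.9, -0.3]
gripper_width: -0.0001
gripper_force: 1.1
```

Request:
carry_out --pt "0.01 0 0 0" --pt "0.01 0 0 0" --pt "0.01 0 0 0"

```text
t: 15.02
position: [0.5252, -0.1231, 0.0156]
ee_rot: [-0.0, 0.99, 0.141, -0.0]
ft_force: [-2.9, -0.2, -2.3]
gripper_width: -0.0
gripper_force: 1.1
```

```bash
python3 -c "
from h import *
jig(); go(.475,-.138,.014,16.4)"
```

```text
tcp jig [-0.0485  0.1163] F jig [-2.87  0.66] -2.33
pos [ 0.5252 -0.1231  0.0156] yaw 16.24 move rows(x,y,z,turn): [-0.5233  0.0024  0.0164 -0.0018] F [-2.94 -0.18 -2.33]
```

Sliding force is about 3 N. I'll approach in 0.5–1 mm steps and watch the force.

Request:
carry_out --pt "0.008 0 0.001 0" --pt "0.005 0 0.001 0"

```text
t: 15.18
position: [0.5261, -0.1229, 0.0155]
ee_rot: [0.0, 0.99, 0.141, -0.0]
ft_force: [-5.2, -1.0, 4.2]
gripper_width: 0.0002
gripper_force: 2.7
```

Request:
carry_out --pt "0.005 0 0 0" --pt "0.005 0 0 0"

```text
t: 15.35
position: [0.5261, -0.1229, 0.0155]
ee_rot: [0.0, 0.99, 0.141, -0.001]
ft_force: [-6.7, -1.8, 5.3]
gripper_width: -0.0002
gripper_force: 3.5
```

Request:
carry_out --pt "0.005 0 0 0" --pt "0 0 0 0"

```text
t: 15.52
position: [0.5271, -0.1226, 0.0156]
ee_rot: [0.0, 0.99, 0.141, -0.001]
ft_force: [-4.3, -0.8, 0.7]
gripper_width: -0.0
gripper_force: 2.2
```

```bash
python3 -c "
from h import *
jig()"
```

```text
tcp jig [-0.0465  0.1162] F jig [-4.37  0.43] 0.7
```

Request:
carry_out --pt "0.005 0 0 0" --pt "0.005 0 0 0"

```text
t: 15.68
position: [0.5282, -0.1224, 0.0156]
ee_rot: [0.0, 0.99, 0.141, -0.0]
ft_force: [-4.8, -1.8, 3.7]
gripper_width: 0.0001
gripper_force: 2.6
```

Request:
carry_out --pt "0.005 0 0 0" --pt "0.005 0 0 0"

```text
t: 15.85
position: [0.5286, -0.1223, 0.0155]
ee_rot: [0.0, 0.99, 0.141, -0.001]
ft_force: [-8.3, -2.4, 5.8]
gripper_width: 0.0004
gripper_force: 4.2
```

```bash
python3 -c "
from h import *
jig()"
```

```text
tcp jig [-0.045   0.1161] F jig [-8.65  0.07] 5.81
```

Request:
carry_out --pt "0.005 0 -0.001 0" --pt "0 0 0 0"

```text
t: 16.02
position: [0.5293, -0.1223, 0.0156]
ee_rot: [0.0, 0.99, 0.141, -0.001]
ft_force: [-6.0, -2.2, 3.1]
gripper_width: 0.0001
gripper_force: 3.0
```

Request:
carry_out --pt "0.005 0 -0.001 0" --pt "0 0 0 0"

```text
t: 16.18
position: [0.5293, -0.1223, 0.0156]
ee_rot: [0.0, 0.99, 0.141, -0.001]
ft_force: [-6.8, -3.2, 2.5]
gripper_width: -0.0
gripper_force: 3.6
```

```bash
python3 -c "
from h import *
jig()"
```

```text
tcp jig [-0.0442  0.116 ] F jig [-7.42 -1.18] 2.5
```

Request:
carry_out --pt "0.005 0 -0.001 0" --pt "0 0 0 0"

```text
t: 16.35
position: [0.5294, -0.1223, 0.0156]
ee_rot: [0.0, 0.99, 0.141, -0.002]
ft_force: [-8.1, -3.3, 3.3]
gripper_width: -0.0001
gripper_force: 4.2
```

Request:
carry_out --pt "0.005 0 -0.001 0" --pt "0 0 0 0"

```text
t: 16.52
position: [0.5293, -0.1222, 0.0156]
ee_rot: [0.0, 0.99, 0.141, -0.002]
ft_force: [-8.8, -2.9, 3.6]
gripper_width: 0.0002
gripper_force: 4.7
```

```bash
python3 -c "
from h import *
jig()
t=r.get_image('top')['color'][160:270,240:370]; s=r.get_image('side')['color'][120:220,230:330]
o=np.zeros((500,800,3),np.uint8); o[:250,:296]=cv2.resize(t,(296,250),interpolation=cv2.INTER_CUBIC); o[:,300:]=cv2.resize(s,(500,500),interpolation=cv2.INTER_CUBIC)
cv2.imwrite('pics/rail.png',o)"
```

```text
tcp jig [-0.0442  0.116 ] F jig [-9.21 -0.31] 3.58
```

View pics/rail.png

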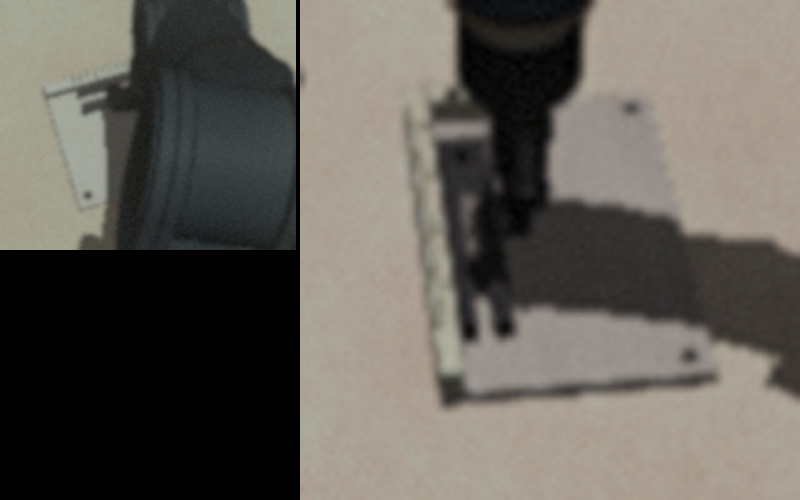

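The side view shows the bar lying along the rail: edge against it from (445,140) to (470,335), square, with the butt a little short of the stop. The motion has stalled at 9 N, so I'll firm it up a little to cover the bed friction and hold.

Request:
carry_out --pt "0.01 0 -0.001 0" --pt "0.01 0 -0.001 0" --pt "0 0 0 0" --pt "0 0 0 0" --pt "0 0 0 0" --pt "0 0 0 0"

```text
t: 17.12
position: [0.5294, -0.1222, 0.0156]
ee_rot: [0.0, 0.99, 0.14, -0.004]
ft_force: [-13.2, -4.3, 5.6]
gripper_width: 0.0001
gripper_force: 7.2
```

Request:
carry_out --pt "0 0 0 0" --pt "0 0 0 0" --pt "0 0 0 0" --pt "0 0 0 0"

```text
t: 17.45
position: [0.5294, -0.1222, 0.0156]
ee_rot: [0.0, 0.99, 0.14, -0.004]
ft_force: [-13.0, -4.7, 6.5]
gripper_width: -0.0004
gripper_force: 7.2
```

```bash
python3 -c "
from h import *
jig()"
```

```text
tcp jig [-0.0442  0.116 ] F jig [-13.76  -0.83] 6.45
```

The press held at about 13 N total for 0.7 s without motion. Back off, lift, and go round to the claw end.

Request:
carry_out --pt "-0.06 0 0 0" --pt "-0.2 0 0 0" --pt "0 0 -0.25 0" --pt "0 0 -0.25 0" --pt "0 -0.36 0 0" --pt "0 -0.36 0 0" --pt "0 -0.37 0 0" --pt "0 0 0 0"

```text
t: 18.12
position: [0.4778, -0.0154, 0.0667]
ee_rot: [-0.002, 0.989, 0.146, 0.001]
ft_force: [-0.4, 0.0, -0.2]
gripper_width: 0.0
gripper_force: 0.0
```

Request:
carry_out --pt "0.25 0 0 0" --pt "0.25 0 0 0" --pt "0 0 0 0" --pt "0 0 0 0"

```text
t: 18.45
position: [0.5282, -0.0083, 0.0663]
ee_rot: [-0.0, 0.99, 0.142, 0.001]
ft_force: [0.2, -0.1, -0.2]
gripper_width: -0.0003
gripper_force: 0.0
```

```bash
python3 -c "
from h import *
jig(); t=cor-.017*ex+.228*ey; go(*t,.0155,16.4)
im=r.get_image('top');c=cv2.cvtColor(im['color'],cv2.COLOR_BGR2GRAY)
s=r.get_image('side');g=cv2.cvtColor(s['color'],cv2.COLOR_BGR2GRAY)
# sample brightness along bar prong line (top plane z=.026) in side view
f,cx,cy=K(s)
for xo in(-.009,-.027):
  row=[]
  for y in np.arange(.16,.24,.004):
    p=np.append(cor+xo*ex+y*ey,.026);q=np.array(s['R'])@p+s['t'];row.append(int(g[int(round(cy+f*q[1]/q[2])),int(round(cx+f*q[0]/q[2]))]))
  print(xo,row)
"
```

```text
tcp jig [-0.0132  0.2256] F jig [ 0.12 -0.12] -0.16
pos [ 0.5282 -0.0083  0.0663] yaw 16.32 move rows(x,y,z,turn): [-0.0383 -0.0243  0.5077 -0.0009] F [ 0.15 -0.08 -0.16]
-0.009 [23, 24, 25, 32, 36, 38, 34, 33, 28, 33, 32, 34, 33, 37, 45, 51, 51, 51, 51, 53]
-0.027 [16, 9, 12, 21, 22, 20, 20, 16, 17, 22, 19, 16, 16, 18, 32, 47, 51, 51, 48, 52]
```

Request:
carry_out --pt "-0.038 -0.27 0 0" --pt "0 0 0.2 0" --pt "0 0 0.2 0" --pt "0 0 0.1 0" --pt "0 0 0 0" --pt "0 0 0 0"

```text
t: 19.05
position: [0.5144, 0.015, 0.016]
ee_rot: [0.0, 0.99, 0.141, -0.001]
ft_force: [0.6, -0.2, 0.7]
gripper_width: -0.0001
gripper_force: 0.0
```

Request:
carry_out --pt "0 0.04 0 0" --pt "0 0.04 0 0" --pt "0 0.03 0 0" --pt "0 0.03 0 0" --pt "0 0 0 0"

```text
t: 19.47
position: [0.5193, 0.001, 0.0165]
ee_rot: [0.0, 0.99, 0.141, 0.0]
ft_force: [0.1, -0.7, 0.1]
gripper_width: 0.0
gripper_force: 0.0
```

```bash
python3 -c "
from h import *
jig(); t=cor-.017*ex+.228*ey; go(*t,.0155,16.4)"
```

```text
tcp jig [-0.019  0.237] F jig [-0.14 -0.67] 0.11
pos [0.5193 0.001  0.0165] yaw 16.16 move rows(x,y,z,turn): [ 0.0208  0.0897  0.0102 -0.0027] F [ 0.05 -0.69  0.11]
```

Request:
carry_out --pt "0.02 0.02 0.005 -0.0025" --pt "0 0.02 0 0" --pt "0 0.02 0 0" --pt "0 0.02 0 0" --pt "0 0.02 0 0"

```text
t: 19.88
position: [0.5236, -0.0071, 0.0156]
ee_rot: [0.0, 0.99, 0.143, -0.0]
ft_force: [0.2, -0.1, 0.8]
gripper_width: 0.0001
gripper_force: 0.0
```

Request:
carry_out --pt "0 0.02 0 0" --pt "0 0.02 0 0" --pt "0 0.02 0 0" --pt "0 0.02 0 0" --pt "0 0.02 0 0"

```text
t: 20.3
position: [0.5265, -0.0168, 0.0156]
ee_rot: [-0.0, 0.99, 0.143, -0.0]
ft_force: [-0.6, 0.4, -0.7]
gripper_width: -0.0
gripper_force: 0.0
```

```bash
python3 -c "
from h import *
jig()"
```

```text
tcp jig [-0.0172  0.218 ] F jig [-0.42  0.56] -0.66
```

Request:
carry_out --pt "0 0.02 0 0" --pt "0 0.02 0 0" --pt "0 0.02 0 0" --pt "0 0.02 0 0"

```text
t: 20.63
position: [0.5286, -0.0239, 0.0155]
ee_rot: [-0.0, 0.99, 0.143, -0.0]
ft_force: [-1.0, 3.2, -0.8]
gripper_width: -0.0003
gripper_force: 1.3
```

Request:
carry_out --pt "0 0.02 0 0" --pt "0 0.02 0 0" --pt "0 0.02 0 0"

```text
t: 20.88
position: [0.5304, -0.0301, 0.0156]
ee_rot: [-0.0, 0.99, 0.143, -0.0]
ft_force: [-1.3, 1.7, -0.2]
gripper_width: 0.0
gripper_force: 1.2
```

```bash
python3 -c "
from h import *
jig()"
```

```text
tcp jig [-0.0172  0.204 ] F jig [-0.81  2.01] -0.24
```

Request:
carry_out --pt "0 0.015 0 0" --pt "0 0.015 0 0" --pt "0 0.015 0 0" --pt "0 0.015 0 0" --pt "0 0.015 0 0" --pt "0 0.015 0 0" --pt "0 0.015 0 0"

```text
t: 21.47
position: [0.5334, -0.0402, 0.0156]
ee_rot: [-0.0, 0.99, 0.143, -0.0]
ft_force: [-1.6, 1.0, -1.2]
gripper_width: 0.0002
gripper_force: 1.1
```

Request:
carry_out --pt "0 0.01 0 0" --pt "0 0.01 0 0" --pt "0 0.01 0 0"

```text
t: 21.72
position: [0.5343, -0.043, 0.0156]
ee_rot: [-0.0, 0.99, 0.143, -0.0]
ft_force: [-0.5, 3.1, -0.9]
gripper_width: -0.0002
gripper_force: 1.2
```

```bash
python3 -c "
from h import *
jig()"
```

```text
tcp jig [-0.0171  0.1906] F jig [0.35 3.11] -0.88
```

Request:
carry_out --pt "0 0.01 0 0" --pt "0 0.01 0 0"

```text
t: 21.88
position: [0.5348, -0.0449, 0.0156]
ee_rot: [-0.0, 0.99, 0.143, -0.0]
ft_force: [-1.3, 2.1, -0.2]
gripper_width: 0.0001
gripper_force: 1.1
```

Request:
carry_out --pt "0 0.008 0 0" --pt "0 0.008 0 0"

```text
t: 22.05
position: [0.5353, -0.0465, 0.0156]
ee_rot: [-0.0, 0.99, 0.143, -0.0]
ft_force: [-0.6, 2.3, 0.1]
gripper_width: -0.0
gripper_force: 1.1
```

Request:
carry_out --pt "0 0.006 0 0" --pt "0 0.006 0 0"

```text
t: 22.22
position: [0.5356, -0.0476, 0.0156]
ee_rot: [-0.0, 0.99, 0.143, -0.0]
ft_force: [-0.9, 3.2, -1.3]
gripper_width: 0.0005
gripper_force: 1.1
```

Request:
carry_out --pt "0 0.006 0 0" --pt "0 0.006 0 0" --pt "0 0.006 0 0"

```text
t: 22.47
position: [0.5361, -0.0493, 0.0156]
ee_rot: [-0.0, 0.99, 0.143, -0.0]
ft_force: [-0.9, 3.0, -0.6]
gripper_width: 0.0001
gripper_force: 1.1
```

Request:
carry_out --pt "0 0.006 0 0" --pt "0 0.006 0 0" --pt "0 0.006 0 0"

```text
t: 22.72
position: [0.5366, -0.0509, 0.0156]
ee_rot: [-0.0, 0.99, 0.143, -0.0]
ft_force: [-1.6, 3.2, -0.9]
gripper_width: 0.0001
gripper_force: 2.3
```

```bash
python3 -c "
from h import *
jig()"
```

```text
tcp jig [-0.0172  0.1823] F jig [-0.6   3.47] -0.92
```

Request:
carry_out --pt "0 0.006 0 0" --pt "0 0.006 0 0"

```text
t: 22.88
position: [0.5366, -0.0512, 0.0155]
ee_rot: [-0.001, 0.99, 0.144, -0.0]
ft_force: [-3.6, 7.0, -0.2]
gripper_width: -0.0001
gripper_force: 4.1
```

Request:
carry_out --pt "0 0.006 0 0" --pt "0 0.006 0 0"

```text
t: 23.05
position: [0.5366, -0.0514, 0.0154]
ee_rot: [-0.001, 0.99, 0.144, -0.001]
ft_force: [-3.1, 10.2, 0.4]
gripper_width: 0.0001
gripper_force: 5.6
```

```bash
python3 -c "
from h import *
jig()"
```

```text
tcp jig [-0.0173  0.1818] F jig [-0.09 10.65] 0.42
```

The bar is at the stop. A little more, then hold.

Request:
carry_out --pt "0 0.005 0 0" --pt "0 0 0 0" --pt "0 0 0 0" --pt "0 0 0 0" --pt "0 0 0 0" --pt "0 0 0 0" --pt "0 0 0 0" --pt "0 0 0 0"

```text
t: 23.72
position: [0.5366, -0.0514, 0.0154]
ee_rot: [-0.001, 0.99, 0.144, -0.001]
ft_force: [-3.8, 10.7, 0.1]
gripper_width: 0.0
gripper_force: 5.6
```

Request:
carry_out --pt "0 -0.05 0 0" --pt "0 -0.15 0 0" --pt "0 -0.1 -0.2 0" --pt "0 0 -0.35 0" --pt "0 -0.3 -0.35 0" --pt "0 -0.4 0 0" --pt "0 -0.4 0 0" --pt "0 -0.4 0 0"

```text
t: 24.38
position: [0.4877, 0.1167, 0.1033]
ee_rot: [0.0, 0.99, 0.142, 0.001]
ft_force: [-0.1, 0.8, -0.4]
gripper_width: -0.0002
gripper_force: 0.0
```

Request:
carry_out --pt "0 -0.4 0 0" --pt "0 -0.4 0 0" --pt "0 0 0 0" --pt "0 0 0 0"

```text
t: 24.72
position: [0.4642, 0.1954, 0.1025]
ee_rot: [-0.0, 0.989, 0.146, 0.001]
ft_force: [0.3, -1.9, -0.1]
gripper_width: 0.0002
gripper_force: 0.0
```

Run:
```python
from h import *
jig()
t=np.mean([r.get_image('top')['color'] for _ in range(4)],0)[170:260,250:366]; s=np.mean([r.get_image('side')['color'] for _ in range(4)],0)[125:210,240:325]
o=np.zeros((400,800,3),np.uint8); o[:310,:400]=cv2.resize(np.clip(t*1.5,0,255).astype(np.uint8),(400,310),interpolation=cv2.INTER_CUBIC); o[:,400:]=cv2.resize(np.clip(s*1.4,0,255).astype(np.uint8),(400,400),interpolation=cv2.INTER_CUBIC)
cv2.imwrite("pics/final.png",o)
```

```text
tcp jig [-0.017  0.439] F jig [-0.26 -1.94] -0.14
```

View pics/final.png

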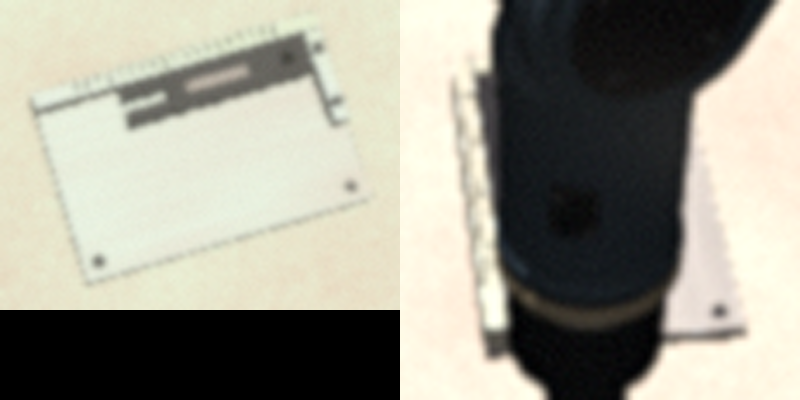

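The bar sits in the corner: butt at (308,55) against the stop and long edge along the rail up to the claw at (122,100). I'll check squareness numerically before handing in.

Run:
```python
from h import *
ims=[r.get_image('top') for _ in range(8)]; im=ims[0]
g=np.mean([cv2.cvtColor(i['color'],cv2.COLOR_BGR2GRAY).astype(np.float32) for i in ims],0).astype(np.float32)
f,cx,cy=K(im)
def samp(P):
    q=P@np.array(im['R']).T+im['t']; return cv2.remap(g,(cx+f*q[:,0]/q[:,2]).astype(np.float32)[None],(cy+f*q[:,1]/q[:,2]).astype(np.float32)[None],cv2.INTER_LINEAR)[0]
def edge(fix,rng,along,z,rise):
    out=[]
    for a in fix:
        s=np.arange(*rng,.0005)
        xy=cor+(np.outer(s,ex)+a*ey if along=='x' else np.outer(s,ey)+a*ex)
        p=cv2.GaussianBlur(samp(np.c_[xy,np.full(len(s),z)])[None],(0,0),2)[0]; d=np.gradient(p)*rise
        out.append(s[np.argmax(d)]*1000)
    return np.round(out,1)
ys=np.arange(.02,.166,.012)
for n,v in (("bar near edge z.010/.018",edge(ys,(-.06,-.018),'x',.014,-1)),("rail/bar far edge z.026",edge(ys,(-.02,.02),'x',.026,1))):
    print(n,v,"slope deg",np.degrees(np.polyfit(ys*1000,v,1)[0]).round(2))
yb=np.arange(.19,.241,.01); v=edge(yb,(-.02,.02),'x',.01,-1); print("rail base beyond bar",v)
yn=np.arange(.02,.23,.015); v=edge(yn,(-.17,-.14),'x',.01,-1)
xs=np.arange(-.034,-.004,.005)
print("butt/stop",edge(xs,(-.02,.03),'y',.026,-1)); print("claw",edge(np.array([-.03,-.027,-.024,-.011,-.008,-.005]),(.15,.19),'y',.02,1))
yr=np.arange(.0,.24,.012); v=edge(yr,(.008,.03),'x',.03,-1); print("rail outer",v,np.degrees(np.polyfit(yr*1000,v,1)[0]).round(2))
```

```text
bar near edge z.010/.018 [-34.5 -34.  -35.  -35.  -35.  -34.5 -35.5 -35.5 -34.5 -36.  -36.  -36.
 -36. ] slope deg -0.68
rail/bar far edge z.026 [3.  3.  3.  2.5 2.  1.5 2.  2.  2.  2.  2.5 2.  2.5] slope deg -0.29
rail base beyond bar [-1.5 -1.5 -2.  -2.  -1.5 -0.5]
butt/stop [ -1.    0.    0.5   1.  -12.    0.5]
claw [171.  170.5 170.  171.  170.5 171.5]
rail outer [15.5 15.5  9.5 10.  10.5 11.  26.5 10.   9.5 15.  11.5 11.5 10.  12.
 10.5 10.5 10.5 10.  14.  14.5] -0.48
```

Run:
```python
from h import *
ims=[r.get_image('top') for _ in range(16)]; im=ims[0]
f,cx,cy=K(im)
gn=np.mean([cv2.cvtColor(i['color'],cv2.COLOR_BGR2GRAY).astype(np.float32) for i in ims],0).astype(np.float32)
g0=cv2.imread('pics/top0.png',0).astype(np.float32)
def edge(g,fix,rng,z,sg):
    out=[]
    for a in fix:
        s=np.arange(*rng,.0005); xy=cor+np.outer(s,ex)+a*ey
        q=np.c_[xy,np.full(len(s),z)]@np.array(im['R']).T+im['t']
        p=cv2.remap(g,(cx+f*q[:,0]/q[:,2]).astype(np.float32)[None],(cy+f*q[:,1]/q[:,2]).astype(np.float32)[None],cv2.INTER_CUBIC)
        d=np.clip(np.gradient(cv2.GaussianBlur(p,(0,0),2)[0])*sg,0,None); k=np.argmax(d); w=slice(max(k-5,0),k+6)
        out.append((s[w]*d[w]).sum()/d[w].sum()*1000)
    out=np.array(out); y=np.array(fix)*1000
    k=abs(out-np.median(out))<2.5; p=np.polyfit(y[k],out[k],1); 
    return "ang %.2f  at y=0: %.2f  at 170: %.2f rms %.2f n %d"%(106.4-np.degrees(p[0]),p[1],np.polyval(p,170),np.std(out[k]-np.polyval(p,y[k])),k.sum())
full=np.arange(.01,.236,.003); b=np.arange(.008,.166,.003)
print("old rail base",edge(g0,full,(-.012,.008),.01,-1)); print("old rail top",edge(g0,full,(-.008,.015),.03,1))
print("new bar near",edge(gn,b,(-.05,-.02),.014,-1) if 0 else edge(gn,b,(-.05,-.02),.014,-1))
print("new bar/rail",edge(gn,b,(-.012,.015),.03,1)); print("new rail top beyond",edge(gn,np.arange(.178,.238,.003),(-.008,.015),.03,1))
bed=np.arange(-.005,.236,.003)
print("bed near old",edge(g0,bed,(-.162,-.145),.01,-1)); print("bed near new",edge(gn,bed,(-.162,-.145),.01,-1))
```

```text
old rail base ang 106.76  at y=0: 0.21  at 170: -0.86 rms 0.42 n 76
old rail top ang 106.77  at y=0: 3.47  at 170: 2.37 rms 0.31 n 76
new bar near ang 106.96  at y=0: -34.21  at 170: -35.87 rms 0.52 n 53
new bar/rail ang 106.82  at y=0: 1.95  at 170: 0.69 rms 0.30 n 53
new rail top beyond ang 106.74  at y=0: 3.31  at 170: 2.30 rms 0.21 n 20
bed near old ang 106.70  at y=0: -156.36  at 170: -157.27 rms 0.61 n 79
bed near new ang 106.77  at y=0: -156.17  at 170: -157.26 rms 0.28 n 80
```

The bar is parallel to the rail: 106.8–107.0° against 106.75°, which is within measurement error. It touches both faces, so I'm handing in.

```bash
python3 -c "
from rig import r
print(r.sign_off())"
```

```text
the job is handed in; nothing more can be done
None
```

I handed the job in after about 26 s of robot time: the pry bar lies flat with its long edge on the rail and its butt end on the stop, square to within about 0.2° by camera; the rail was pressed first (about 13 N), then the stop (about 11 N), each for over half a second, and the arm stayed clear of the bottle, box and cup, though I did not re-measure them at the end.

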